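Cover the sample crucible on the hotplate, rim on rim

ROBOT

A 6-joint arm with a two-finger parallel gripper is mounted at the origin on the work surface. World frame = base frame: x ahead of the robot, y to its left, z up, the work surface at z = 0. Lengths are in m, angles in rad, forces in N, time in s.
With the tool pointing down it reaches from about 0.3 to 0.875 m from the base axis. Payload 6.4 kg.
Tool frame: the origin (TCP) lies at the very end of the fingers, on their centre line; the grasp point (between the pads) lies 19 mm behind it (ctrl.hold_point_z is the distance from the TCP to the grasp point, in m); y points along the fingers, x is the direction in which the jaws open and shut, and the axes are right-handed (so a half turn about y gives the same grasp; the last joint's range is limited). The gripper opens to 85 mm and grips with 20 to 120 N. Pads are 22 mm wide; open, the fingers measure 114 mm over their backs; the gripper's body (76 mm by 85 mm) begins 54 mm behind the grasp point. The pads swing forward as they close: fully open they stand 13 mm farther back than shut.
Start: joints at [1.118, 0.181, 1.607, -0, 1.354, -0.206], TCP at [0.14, 0.558, 0.231] pointing down, gripper open.
Joint ranges: [-2.99, 2.99], [-0.89, 2.07], [0.3, 2.58], [-1.14, 4.28], [0, 2.63], [-3.12, 3.12]. Speed limits (rad/s): [2.57, 2.57, 3.01, 3.14, 3.14, 3.14].

INTERFACE

Orientations are given as a unit quaternion [w, x, y, z].
In Python, from bench import ctrl, imaging gives the robot as it stands.
- The arm moves only by the shell command python3 -m jog 'ROWS'. ROWS is JSON, a list of rows, each a list of 3 entries, a list of its own where there are three numbers: the shift along the tool's x, y, z in cm, then the turn, a rotation vector about the tool's x, y, z in rad, then the finger opening in cm, from 0 to 8.54. A call has 1 to 12 rows; each row shifts and turns the pose as measured when the row begins, along the tool's axes as they then stand; what a row does not reach is not made up. A row lasts 1/12 s, in which the tool goes at most 41.7 mm and 7.16 degrees, less where a joint would pass 70% of its speed; a pose out of reach is approached as far as the arm can. A call is refused whole if a number of a shift passes 4.17 or a number of a turn 0.125, either way. A call with a gripper value outside its range is refused whole. The fingers move at their own pace and stop on an object; the grip force is fixed at half the most. Time passes only in rows, so rows that do not move let the fingers close. It gives the time, the measured TCP pose, the force and the opening at its end, in the units of the state.
- ctrl.get_obs(): the state, without advancing time (a new reading comes with each control period).
- imaging.camera(name): name is "scene" or "side" or "wrist"; returns a dict with "frame" (384x512x3 uint8, red, green, blue), "depth" (384x512 float32, m along the optical axis (not along the pixel's ray), 0 where there is no reading), "K" (3x3 intrinsics, pixels), "R" (3x3) and "t" (3): a world point X has camera coordinates R X + t. Camera axes: x right, y down, z forward; pixel columns grow to the right and rows downward; lengths in m; the calibration is good to about 2 mm. A picture is of the moment at which its call begins.
- ctrl.hand_in(): hands the job in, once; it reports no verdict.
The state is a dict: "time_s": time; "q": joint angles; "dq": joint speeds; "joint_efforts": joint torques, N m; "eef_pos": TCP position; "eef_rot": TCP orientation; "wrist_force": force on the tool from outside, world axes, zero at the start; "torque": the same for the moment, N m; "opening": opening from 0.0 (shut) to 1.0 (fully open).
Only numpy, scipy, OpenCV 4.12 (cv2) and the standard library are available. Lean on these libraries where they do the work, as an engineer would, in place of code of your own. Each camera call takes 0.05 s, during which the arm holds its last target. There are 200 camera calls.

TASK

Stand the crucible that holds the sample tablet upright on the middle of the nearer, central hotplate's round plate. Then take the crucible of the same width from the draining tray and set it mouth-down on top of it, rim on rim and in line all round, so that the two stay stacked as a closed pot with the tablet inside. Do not drop either crucible, and leave the other things where they are.

Things in the scene. Friction and masses are not known exactly. Their poses are not given: they have to be found in the camera images.
- loaded: The crucible with the sample: plain white ceramic straight-walled pot, mouth up, 56 mm outer diameter, 50 mm high, wall 6 mm, 6 mm floor, about 0.14 kg, standing on a cork board. Origin: centre of its underside; z up through its mouth.
- loaded_rim (a point): Centre of the mouth of that crucible, level with its rim, 50 mm above its underside.
- tablet: Grey pressed sample tablet, 24 mm diameter, 8 mm thick, lying loose on the floor of the mouth-up crucible. Origin: centre of its underside.
- crucible_m: The matching cover crucible: same white ceramic pot, 56 mm outer diameter, 50 mm high, wall 6 mm, about 0.14 kg, standing mouth-down on the steel draining tray. Origin: centre of its mouth, level with its rim (now its underside); z points up to its closed end, 50 mm above. The middle one in width of the three on the tray; their order on the tray varies.
- crucible_s: Narrower white ceramic crucible, 42 mm diameter, 42 mm high, mouth-down on the tray. Not to be used. Origin: centre of its mouth, on the tray; z up.
- crucible_l: Wider white ceramic crucible, 68 mm diameter, 55 mm high, mouth-down on the tray. Not to be used. Origin: centre of its mouth, on the tray; z up.
- hotplate: White bench hotplate, fixed to the bench between tray and board: housing 200 x 160 mm and 66 mm high, carrying a round plate. Origin: centre of its underside; its control panel (two black knobs that stick out 20 mm) faces its -x.
- plate_top (a point): Centre of the upper face of the hotplate's flat round aluminium plate, 135 mm diameter, 105 mm above the bench.
- tray: Fixed steel draining tray, 290 x 130 mm, floor 8 mm above the bench, edge lip to 12 mm; three mouth-down crucibles stand in a row along its x, about 88 mm apart. It lies on the robot's left or right, the board on the other side. Origin: centre of its underside.
- board: Fixed cork board 220 x 150 x 8 mm on which the mouth-up crucible stands. Origin: centre of its underside.
- spatula: Flat spatula with wooden handle, 170 mm long, lying on the bench between robot and hotplate. Bystander. Origin on its underside.
- reagent_jar: Closed brown glass jar, 58 mm diameter, 85 mm high, beyond the hotplate. Bystander. Origin: centre of its underside.
- mortar: White bowl-shaped mortar, 100 mm diameter, 55 mm high, beyond the hotplate. Bystander. Origin: centre of its underside.
- wash_bottle: White bottle with red cap, 66 mm diameter, 150 mm high, at the right of the bench. Bystander. Origin: centre of its underside.
- beaker: Empty glass beaker, 72 mm diameter, 90 mm high, at the left of the bench. Bystander. Origin: centre of its underside.
Mind the look-alikes: they are no part of the job. What is shaped like the crucible_m but pink is not meant.

How it is judged:
By the outcome, as a careful person would: the job done as asked, in the order asked, and still so for the second after the job is handed in, with the robot touching nothing.
It also fails if it takes over 58 s, if anything falls off the work surface, if the arm or the gripper's body presses on something with over 40 N, if the wrist force passes 120 N, or if a joint passes its speed limit or range.

## Working session

There is one attempt and no reset: what is moved stays moved. The work goes in short steps, Python scripts to look and compute and a shell command to move; the robot and the scene stay as the last step left them, time stands still between calls to the robot, and variables do not carry over. Pictures are saved under pics/ and viewed, about 8 in all and at most 12, crops included, and the job is handed in when it is done.

```bash
ls; mkdir -p pics
cat > h.py <<'E'
import numpy as np, cv2, pickle
from bench import ctrl, imaging
def snap(name,fn,scale=1):
    c=imaging.camera(name); pickle.dump(c,open('pics/'+fn+'.pkl','wb'))
    cv2.imwrite('pics/'+fn+'.png',cv2.resize(c['frame'][:,:,::-1],None,fx=scale,fy=scale)); return c
def load(fn): return pickle.load(open('pics/'+fn+'.pkl','rb'))
def cloud(c):
    d=c['depth'];v,u=np.mgrid[:d.shape[0],:d.shape[1]];K=c['K']
    P=np.stack([(u-K[0,2])/K[0,0]*d,(v-K[1,2])/K[1,1]*d,d],-1)
    W=(P-c['t'])@c['R']; W[d<=0]=np.nan; return W
E
python3 - <<'E'
from h import *
a=snap('scene','s0');b=snap('side','d0')
cv2.imwrite('pics/both.png',cv2.resize(np.vstack([a['frame'],b['frame']])[:,:,::-1],None,fx=.78,fy=.78))
for c in(a,b): print(-c['R'].T@c['t'],c['R'][2])
print(ctrl.get_obs())
E
```

```text
pics
[1.00238129 0.62045015 0.93058651] [-0.38264738 -0.5670669  -0.72939435]
[ 0.3243027  -0.93360942  0.9106037 ] [ 0.19322626  0.73654817 -0.64819781]
{'time_s': 0.1, 'q': array([ 1.11774261e+00,  1.81499422e-01,  1.60791623e+00,  5.05244002e-06,
        1.35378240e+00, -2.06286866e-01]), 'dq': array([ 1.74946623e-03, -3.65009450e-04, -5.05170599e-03, -6.16968562e-05,
        2.16746313e-04, -1.21946431e-03]), 'joint_efforts': array([-2.27391606e-04, -4.45879090e+01, -3.52238524e+01, -3.60817903e-04,
        4.15016009e-03,  2.30012898e-05]), 'eef_pos': array([0.14020705, 0.55713143, 0.23045189]), 'eef_rot': array([-0.55748608,  0.55798256,  0.43415278, -0.43517364]), 'wrist_force': array([-0.65747259, -0.26436547, -0.21205494]), 'torque': array([ 0.00705632, -0.00263787,  0.01652536]), 'opening': 0.9960776171343968}
```

View pics/both.png

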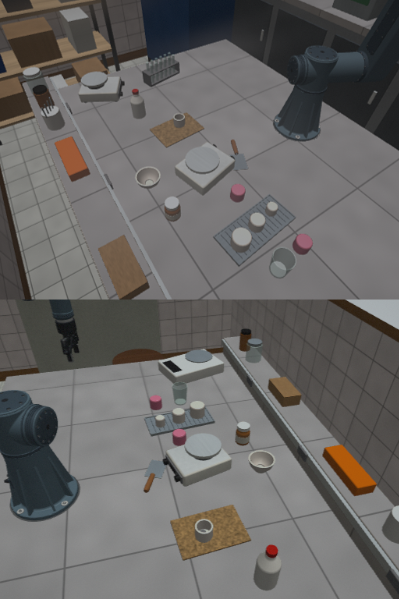

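The combined picture shows the tray with three white crucibles on the left, the board with the mouth-up crucible on the right, the hotplate between them, and pink look-alikes beside the tray. Next I'll measure positions from depth.

Run:
```python
from h import *
for n in('s0','d0'):
    c=load(n);W=cloud(c);z=W[...,2];f=c['frame'].astype(int)
    print(n)
    inb=(W[...,0]>.2)&(W[...,0]<.95)&(abs(W[...,1])<.6)
    for lo,hi in((.045,.054),(.0545,.0605),(.0605,.068),(.098,.112),(.145,.156),(.08,.095)):
        m=(inb&(z>lo)&(z<hi)).astype(np.uint8)
        k,l,s,ce=cv2.connectedComponentsWithStats(m)
        for i in range(1,k):
            if s[i,4]>25:
                p=W[l==i];(x,y),r=cv2.minEnclosingCircle(p[:,:2].astype(np.float32))
                print(lo,hi,s[i,4],'px',ce[i].round(),'c',np.round([x,y,r],4),'mean',p.mean(0).round(4),f[l==i].mean(0).round())
```

```text
s0
0.045 0.054 31 px [178. 141.] c [ 0.6259 -0.4801  0.031 ] mean [ 0.6305 -0.466   0.0495] [82. 80. 79.]
0.045 0.054 28 px [230. 155.] c [ 0.4983 -0.2967  0.0244] mean [ 0.5024 -0.2882  0.049 ] [83. 79. 76.]
0.045 0.054 145 px [262. 228.] c [0.5576 0.0096 0.1226] mean [0.5926 0.0615 0.0495] [85. 84. 81.]
0.045 0.054 119 px [188. 220.] c [ 0.7775 -0.066   0.0486] mean [ 0.7699 -0.0878  0.0505] [122. 119. 115.]
0.045 0.054 41 px [191. 237.] c [ 0.7929 -0.0333  0.0342] mean [ 0.7934 -0.0252  0.0506] [97. 95. 94.]
0.045 0.054 208 px [305. 243.] c [0.5161 0.1759 0.0279] mean [0.5163 0.1761 0.0488] [150.  99. 114.]
0.045 0.054 128 px [349. 264.] c [0.4579 0.3015 0.0201] mean [0.4581 0.3014 0.0484] [153. 153. 149.]
0.045 0.054 43 px [221. 273.] c [0.7725 0.1179 0.0268] mean [0.7785 0.1291 0.0499] [74. 62. 56.]
0.045 0.054 49 px [329. 288.] c [0.5439 0.3162 0.0277] mean [0.5564 0.326  0.0501] [96. 92. 89.]
0.045 0.054 320 px [390. 309.] c [0.4632 0.4568 0.0279] mean [0.4637 0.4585 0.0485] [148.  96. 112.]
0.045 0.054 42 px [307. 314.] c [0.6426 0.3456 0.0302] mean [0.6542 0.3524 0.0497] [83
[... 5883 characters left out ...]
7.] c [0.5729 0.0093 0.0696] mean [0.5702 0.0051 0.1056] [147. 154. 156.]
0.098 0.112 306 px [344. 339.] c [ 0.621  -0.4917  0.0302] mean [ 0.6147 -0.5014  0.1045] [135. 134. 129.]
0.145 0.156 173 px [348. 321.] c [ 0.6218 -0.4897  0.0158] mean [ 0.6211 -0.4911  0.1498] [136.  28.  23.]
0.08 0.095 1492 px [422. 238.] c [ 9.177e-01 -1.000e-04  5.998e-01] mean [ 0.923  -0.2236  0.0891] [85. 88. 86.]
0.08 0.095 128 px [230. 111.] c [0.5762 0.4682 0.0411] mean [0.5789 0.47   0.0869] [90. 98. 95.]
0.08 0.095 140 px [311. 162.] c [0.7638 0.1107 0.0275] mean [0.7639 0.1079 0.0856] [162. 168. 167.]
0.08 0.095 157 px [342. 348.] c [ 0.6193 -0.494   0.0326] mean [ 0.6084 -0.5107  0.0883] [93. 92. 89.]
```

Run:
```python
from h import *
a=load('s0')['frame'][170:340,190:420];b=load('d0')['frame'][120:360,180:370]
A=cv2.resize(a,(560,414));B=cv2.resize(b,None,fx=1.25,fy=1.725)
cv2.imwrite('pics/crop1.png',np.hstack([A,B])[:,:,::-1])
```

```text
(no output)
```

View pics/crop1.png

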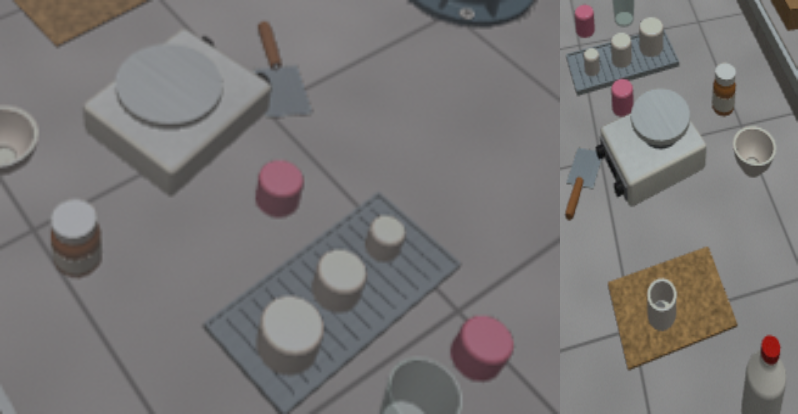

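The middle pot in the row is crucible_m, at about (0.542, 0.314). Loaded is at about (0.492, -0.310), and the plate centre at about (0.574, 0.010). I'll write a helper that turns a goal pose into tool-frame rows.

```bash
cat >> h.py <<'E'
from scipy.spatial.transform import Rotation as Ro
def pose():
    o=ctrl.get_obs(); q=o['eef_rot']; return o['eef_pos'],Ro.from_quat(np.r_[q[1:],q[0]]),o
def to(goal=None,yaw=None):
    p,R,o=pose(); M=R.as_matrix()
    y0=np.arctan2(M[1,0],M[0,0]); print('pos',p.round(4),'yaw deg',np.degrees(y0).round(2),'tz',M[:,2].round(4),'open',round(o['opening'],3),'F',o['wrist_force'].round(1),'t',round(o['time_s'],2))
    if yaw is not None:
        # desired: tool z straight down, tool x at yaw
        c,s=np.cos(np.radians(yaw)),np.sin(np.radians(yaw))
        D=np.array([[c,s,0],[s,-c,0],[0,0,-1]]).T; D=np.column_stack([[c,s,0],[s,-c,0],[0,0,-1]])
        print('rotvec',Ro.from_matrix(M.T@D).as_rotvec().round(4)); 
        if goal is not None: print('shift cm in goal frame',(D.T@(np.array(goal)-p)*100).round(2))
    if goal is not None: print('shift cm now',(M.T@(np.array(goal)-p)*100).round(2))
E
python3 - <<'E'
from h import *
to((.492,-.31,.23),90); to((.492,-.31,.23),-90)
# refined circle fits: upper edges
for n,nm in(('s0','m'),('d0','m'),('d0','l'),('s0','l'),('s0','p'),('d0','p')):
    W=cloud(load(n));c0,zr={'m':((.542,.314),(.05,.0615)),'l':((.491,-.31),(.045,.062)),'p':((.574,.01),(.099,.11))}[nm]
    m=(np.hypot(W[...,0]-c0[0],W[...,1]-c0[1])<.045+(nm=='p')*.04)&(W[...,2]>zr[0])&(W[...,2]<zr[1])
    p=W[m];h=cv2.convexHull(p[:,:2].astype(np.float32))[:,0];A=np.c_[2*h,np.ones(len(h))];x=np.linalg.lstsq(A,(h**2).sum(1),rcond=None)[0]
    print(n,nm,x[:2].round(4),np.sqrt(x[2]+x[0]**2+x[1]**2).round(4),len(p), np.percentile(p[:,2],[5,50,95]).round(4))
E
```

```text
pos [0.1402 0.5571 0.2305] yaw deg 75.86 tz [-9.697e-01  2.443e-01  3.000e-04] open 0.996 F [-0.7 -0.3 -0.2] t 0.1
rotvec [-1.5626 -0.1925 -0.1949]
shift cm in goal frame [-8.671e+01  3.518e+01  5.000e-02]
shift cm now [-75.49   0.15 -55.3 ]
pos [0.1402 0.5571 0.2305] yaw deg 75.86 tz [-9.697e-01  2.443e-01  3.000e-04] open 0.996 F [-0.7 -0.3 -0.2] t 0.1
rotvec [-0.2575  2.0901  2.089 ]
shift cm in goal frame [ 8.671e+01 -3.518e+01  5.000e-02]
shift cm now [-75.49   0.15 -55.3 ]
s0 m [0.5428 0.3158] 0.0269 291 [0.0521 0.0566 0.0593]
d0 m [0.5396 0.3116] 0.0272 132 [0.0509 0.0583 0.0609]
d0 l [ 0.4909 -0.3096] 0.0281 270 [0.0463 0.0561 0.0601]
s0 l [ 0.4927 -0.3077] 0.0283 104 [0.0459 0.0538 0.0587]
s0 p [0.5735 0.0122] 0.0672 1152 [0.1015 0.1041 0.1067]
d0 p [0.5717 0.0098] 0.0673 1172 [0.1026 0.1058 0.1084]
```

```bash
sed -i 's/D=np.array(.*$/D=np.column_stack([[c,s,0],[0,0,-1],[-s,c,0]])/' h.py; sed -i "s/'tz',M\[:,2\]/'ty',M[:,1]/" h.py
python3 -m jog '[[[0,0,0],[0,-0.115,0],8.54],[[0,0,0],[0,-0.115,0],8.54],[[0,0,0],[0,-0.115,0],8.54],[[0,0,0],[0,-0.115,0],8.54]]'
python3 -c "
from h import *
to((.492,-.309,.2),102)"
```

```text
time_s: 0.43
eef_pos: [0.1396, 0.5559, 0.2282]
eef_rot: [0.439, -0.44, -0.552, 0.556]
wrist_force: [-0.1, -0.4, 0.1]
opening: 1.002
pos [0.1396 0.5559 0.2282] yaw deg 103.14 ty [-0.0026 -0.0053 -1.    ] open 1.002 F [-0.1 -0.4  0.1] t 0.43
rotvec [-0.0037  0.0199 -0.0046]
shift cm in goal frame [-91.92   2.82 -16.49]
shift cm now [-92.22   3.19 -14.67]
```

```bash
python3 -m jog '[[[-3.9,0.1,-0.65],[0,0.005,0],8.54],[[-3.9,0.1,-0.65],[0,0.005,0],8.54],[[-3.9,0.1,-0.65],[0,0.005,0],8.54],[[-3.9,0.1,-0.65],[0,0.005,0],8.54],[[-3.9,0.1,-0.65],[0,0,0],8.54],[[-3.9,0.1,-0.65],[0,0,0],8.54],[[-3.9,0.1,-0.65],[0,0,0],8.54],[[-3.9,0.1,-0.65],[0,0,0],8.54],[[-3.9,0.1,-0.65],[0,0,0],8.54],[[-3.9,0.1,-0.65],[0,0,0],8.54],[[-3.9,0.1,-0.65],[0,0,0],8.54],[[-3.9,0.1,-0.65],[0,0,0],8.54]]'
python3 -c "
from h import *
to((.492,-.309,.2),102)"
```

```text
time_s: 1.43
eef_pos: [0.3185, 0.1031, 0.2121]
eef_rot: [0.438, -0.439, -0.551, 0.558]
wrist_force: [0.8, -0.4, 0.2]
opening: 0.999
pos [0.3185 0.1031 0.2121] yaw deg 103.33 ty [-0.005  -0.0089 -0.9999] open 0.999 F [ 0.8 -0.4  0.2] t 1.43
rotvec [-0.0068  0.0231 -0.0076]
shift cm in goal frame [-43.92   1.21  -8.4 ]
shift cm now [-44.09   1.49  -7.39]
```

```bash
python3 -m jog '[[[-4,0.1,-0.7],[-0.002,0.005,-0.002],8.54],[[-4,0.1,-0.7],[-0.002,0.005,-0.002],8.54],[[-4,0.1,-0.7],[-0.002,0.005,-0.002],8.54],[[-4,0.1,-0.7],[0,0.005,-0.002],8.54],[[-4,0.1,-0.7],[0,0.005,0],8.54],[[-4,0.1,-0.7],[0,0,0],8.54],[[-4,0.1,-0.7],[0,0,0],8.54],[[-4,0.1,-0.7],[0,0,0],8.54],[[-4,0.1,-0.7],[0,0,0],8.54],[[-4,0.1,-0.7],[0,0,0],8.54],[[-4,0.1,-0.7],[0,0,0],8.54],[[-1,0.1,-0.1],[0,0,0],8.54]]'
python3 -c "
from h import *
to((.492,-.309,.2),102)"
```

```text
time_s: 2.43
eef_pos: [0.4866, -0.3395, 0.1972]
eef_rot: [-0.448, 0.449, 0.547, -0.546]
wrist_force: [-1.2, -0.0, 0.1]
opening: 0.999
pos [ 0.4866 -0.3395  0.1972] yaw deg 101.23 ty [ 0.0021  0.0013 -1.    ] open 0.999 F [-1.2 -0.   0.1] t 2.43
rotvec [ 0.0023 -0.0135  0.0008]
shift cm in goal frame [ 2.87 -0.28 -1.17]
shift cm now [ 2.89 -0.27 -1.13]
```

```bash
python3 -m jog '[[[2.4,0.5,-1],[0.002,-0.013,0],8.54],[[0.5,1,-0.1],[0,0,0],8.54],[[0,1,0],[0,0,0],8.54],[[0,0,0],[0,0,0],8.54]]'
python3 -c "
from h import *
to((.492,-.309,.2),102)
c=snap('wrist','w1',1.2); print(-c['R'].T@c['t'],c['R'].round(3),c['K'])
W=cloud(c);print(np.nanpercentile(W[...,2],[1,50,90,99]))"
```

```text
time_s: 2.77
eef_pos: [0.4908, -0.3119, 0.1679]
eef_rot: [-0.448, 0.445, 0.548, -0.548]
wrist_force: [-0.5, 0.4, -1.0]
opening: 0.999
pos [ 0.4908 -0.3119  0.1679] yaw deg 101.68 ty [-0.0028  0.0028 -1.    ] open 0.999 F [-0.5  0.4 -1. ] t 2.77
rotvec [-0.0022 -0.0055  0.0034]
shift cm in goal frame [ 0.25 -3.21 -0.18]
shift cm now [ 0.27 -3.21 -0.17]
[ 0.41197465 -0.32806812  0.31117998] [[-0.202  0.979  0.003]
 [ 0.931  0.192  0.31 ]
 [ 0.303  0.065 -0.951]] [[266.01128151   0.         257.4879935 ]
 [  0.         266.01128151 190.87687894]
 [  0.           0.           1.        ]]
[-0.00127314  0.00097413  0.24568544  0.2629611 ]
```

View pics/w1.png

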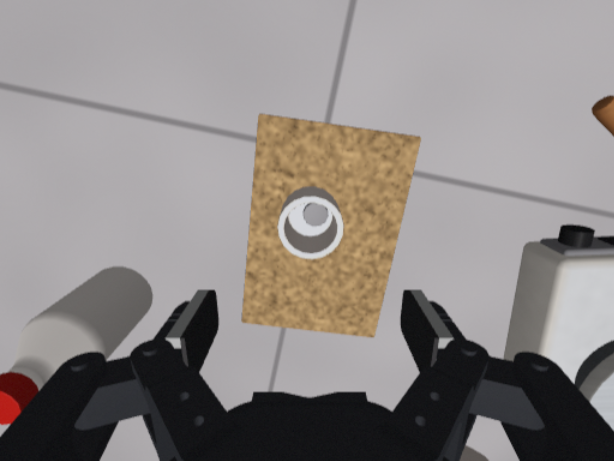

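The wrist view shows the loaded crucible, with the tablet inside, between the jaws. Its rim is centred at about (311, 227) in the 1.2x picture. Next I'll fit the rim from depth.

```bash
cat >> h.py <<'E'
def circ(c,c0,zr,rad,dx=None):
    W=cloud(c);m=(np.hypot(W[...,0]-c0[0],W[...,1]-c0[1])<rad)&(W[...,2]>zr[0])&(W[...,2]<zr[1])
    p=W[m];h=cv2.convexHull(p[:,:2].astype(np.float32))[:,0];A=np.c_[2*h,np.ones(len(h))];x=np.linalg.lstsq(A,(h**2).sum(1),rcond=None)[0]
    print('circle',x[:2].round(4),'r',np.sqrt(x[2]+x[0]**2+x[1]**2).round(4),len(p),'z',np.percentile(p[:,2],[5,50,95]).round(4)); return x[:2]
E
python3 -c "
from h import *
c=load('w1')
x=circ(c,(.491,-.309),(.055,.062),.04)
x=circ(c,(.491,-.309),(.053,.062),.04)
to((*x,.02),102)
"
```

```text
circle [ 0.4909 -0.3102] r 0.0275 906 z [0.0561 0.0579 0.0592]
circle [ 0.4909 -0.3102] r 0.0275 967 z [0.0547 0.0579 0.0591]
pos [ 0.491  -0.3121  0.1688] yaw deg 101.69 ty [-0.0023  0.0023 -1.    ] open 0.997 F [-0.2 -0.4 -0.8] t 2.82
rotvec [-0.0018 -0.0055  0.0027]
shift cm in goal frame [ 0.19 14.88 -0.03]
shift cm now [ 0.15 14.88 -0.06]
```

```bash
python3 -m jog '[[[0.1,2,0],[0,-0.005,0.002],8.54],[[0,2,0],[0,0,0],8.54],[[0,2,0],[0,0,0],8.54],[[0,2,0],[0,0,0],8.54],[[0,2,0],[0,0,0],8.54],[[0,2,0],[0,0,0],8.54],[[0,1,0],[0,0,0],8.54],[[0,0,0],[0,0,0],8.54]]'
python3 -c "
from h import *
to((.4909,-.3102,.016),102)"
```

```text
time_s: 3.48
eef_pos: [0.4927, -0.3132, 0.0399]
eef_rot: [0.441, -0.447, -0.549, 0.551]
wrist_force: [0.0, 0.1, -0.1]
opening: 0.997
pos [ 0.4927 -0.3132  0.0399] yaw deg 102.15 ty [ 0.0052 -0.0079 -1.    ] open 0.997 F [ 0.   0.1 -0.1] t 3.48
rotvec [ 0.0034  0.0026 -0.0088]
shift cm in goal frame [0.33 2.39 0.12]
shift cm now [0.35 2.39 0.12]
```

```bash
python3 -m jog '[[[0.3,0.9,0.1],[0,0,-0.008],8.54],[[0,0.8,0],[0,0,0],8.54],[[0,0.5,0],[0,0,0],8.54],[[0,0,0],[0,0,0],8.54]]'
python3 -c "
from h import *
to((.4909,-.3102,.016),102)"
```

```text
time_s: 3.82
eef_pos: [0.4925, -0.3116, 0.0192]
eef_rot: [-0.442, 0.446, 0.551, -0.549]
wrist_force: [-0.5, 0.1, -0.2]
opening: 0.997
pos [ 0.4925 -0.3116  0.0192] yaw deg 102.18 ty [ 0.0064 -0.0023 -1.    ] open 0.997 F [-0.5  0.1 -0.2] t 3.82
rotvec [ 0.0057  0.0031 -0.0036]
shift cm in goal frame [0.17 0.32 0.13]
shift cm now [0.18 0.32 0.13]
```

```bash
python3 -m jog '[[[0.17,0.3,0.13],[0,0,0],8.54],[[0,0,0],[0,0,0],6.2],[[0,0,0],[0,0,0],6.2],[[0,0,0],[0,0,0],6.2],[[0,0,0],[0,0,0],6.2]]'
python3 -c "
from h import *
to((.4909,-.3102,.016),102)"
```

```text
time_s: 4.23
eef_pos: [0.492, -0.3112, 0.0178]
eef_rot: [-0.441, 0.448, 0.551, -0.55]
wrist_force: [0.7, 0.9, -0.3]
opening: 0.727
pos [ 0.492  -0.3112  0.0178] yaw deg 102.18 ty [ 0.0088 -0.0047 -0.9999] open 0.727 F [ 0.7  0.9 -0.3] t 4.23
rotvec [ 0.0077  0.0032 -0.0065]
shift cm in goal frame [0.12 0.18 0.08]
shift cm now [0.12 0.18 0.09]
```

```bash
python3 -m jog '[[[0.1,0.1,0.1],[0.007,0,-0.006],6.2],[[0,0,0],[0,0,0],4],[[0,0,0],[0,0,0],4],[[0,0,0],[0,0,0],4],[[0,0,0],[0,0,0],4],[[0,0,0],[0,0,0],4]]'
python3 -c "
from h import *
to((.4909,-.3102,.016),102)"
```

```text
time_s: 4.73
eef_pos: [0.4912, -0.3107, 0.0177]
eef_rot: [0.444, -0.444, -0.55, 0.55]
wrist_force: [-0.7, 0.3, 2.0]
opening: 0.639
pos [ 0.4912 -0.3107  0.0177] yaw deg 102.19 ty [ 5.e-04 -6.e-04 -1.e+00] open 0.639 F [-0.7  0.3  2. ] t 4.73
rotvec [ 0.0004  0.0033 -0.0007]
shift cm in goal frame [0.06 0.17 0.01]
shift cm now [0.06 0.17 0.01]
```

```bash
python3 -m jog '[[[0,-0.5,0],[0,0,0],4],[[0,-1,0],[0,0,0],4],[[0,-1.8,0],[0,0,0],4],[[0,-2.5,0],[0,0,0],4],[[0,-2.5,0],[0,0,0],4],[[0,-2.5,0],[0,0,0],4],[[0,-2.5,0],[0,0,0],4],[[0,-2.5,0],[0,0,0],4],[[0,-2,0],[0,0,0],4],[[0,-1,0],[0,0,0],4],[[0,0,0],[0,0,0],4]]'
python3 -c "
from h import *
snap('wrist','w2',1.2)
to((.5726,.011,.19),102)"
```

```text
time_s: 5.65
eef_pos: [0.4888, -0.3085, 0.2182]
eef_rot: [-0.446, 0.443, 0.55, -0.55]
wrist_force: [-0.6, -0.7, -1.6]
opening: 0.637
pos [ 0.4886 -0.3083  0.2171] yaw deg 102.19 ty [-0.0036  0.0033 -1.    ] open 0.638 F [-0.3 -0.8 -0.9] t 5.7
rotvec [-0.0028  0.0033  0.004 ]
shift cm in goal frame [ 29.49   2.71 -14.86]
shift cm now [ 29.43   2.79 -14.96]
```

View pics/w2.png

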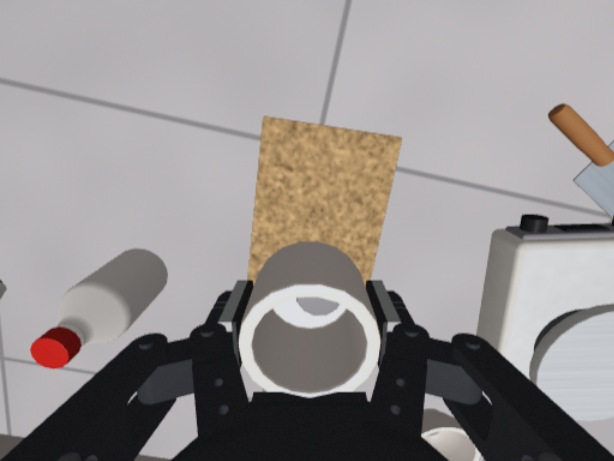

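The crucible is held upright by the pads and the tablet (318, 303) is inside. Next is the move over the plate.

```bash
python3 -m jog '[[[0.8,0.1,-0.4],[-0.003,0.003,0.004],4],[[1.6,0.1,-0.8],[0,0,0],4],[[2.4,0.1,-1.2],[0,0,0],4],[[3,0.1,-1.5],[0,0,0],4],[[3,0.1,-1.5],[0,0,0],4],[[3,0.1,-1.5],[0,0,0],4],[[3,0.1,-1.5],[0,0,0],4],[[3,0.1,-1.5],[0,0,0],4],[[3,0.1,-1.5],[0,0,0],4],[[2.4,0.1,-1.2],[0,0,0],4],[[1.6,0.1,-0.8],[0,0,0],4],[[0.8,0,-0.4],[0,0,0],4]]'
python3 -c "
from h import *
c=snap('scene','s1');circ(c,(.573,.011),(.1,.109),.085)
c=snap('wrist','w3');circ(c,(.573,.011),(.1,.109),.085)
to((.5726,.011,.17),102)"
```

```text
time_s: 6.7
eef_pos: [0.5559, 0.0125, 0.1818]
eef_rot: [0.46, -0.435, -0.545, 0.55]
wrist_force: [-0.3, -0.4, -1.9]
opening: 0.639
circle [0.5737 0.013 ] r 0.0669 1105 z [0.1017 0.104  0.1067]
circle [0.5708 0.0098] r 0.0662 9122 z [0.1042 0.1053 0.1064]
pos [0.5559 0.0114 0.1821] yaw deg 101.51 ty [-0.0324  0.0156 -0.9994] open 0.639 F [-0.7 -0.4 -2.3] t 6.8
rotvec [-0.0285 -0.0082  0.0218]
shift cm in goal frame [-0.39  1.21 -1.63]
shift cm now [-0.4   1.15 -1.67]
```

```bash
python3 -m jog '[[[-0.2,0,-0.8],[-0.02,-0.004,0.014],4],[[-0.2,0,-0.8],[-0.008,-0.004,0.007],4],[[0,1,0],[0,0,0],4],[[0,1,0],[0,0,0],4],[[0,1,0],[0,0,0],4],[[0,0,0],[0,0,0],4]]'
python3 -c "
from h import *
to((.5718,.0105,.118),102)"
```

```text
time_s: 7.3
eef_pos: [0.5728, 0.006, 0.1467]
eef_rot: [0.446, -0.447, -0.548, 0.549]
wrist_force: [-1.0, -0.4, -1.6]
opening: 0.64
pos [0.5728 0.006  0.1467] yaw deg 101.74 ty [ 4.0e-04 -2.3e-03 -1.0e+00] open 0.64 F [-1.  -0.4 -1.6] t 7.3
rotvec [-0.0001 -0.0045 -0.0024]
shift cm in goal frame [0.46 2.87 0.  ]
shift cm now [0.47 2.87 0.  ]
```

```bash
python3 -m jog '[[[0.45,1,0],[0,-0.005,-0.002],4],[[0,0.8,0],[0,0,0],4],[[0,0.5,0],[0,0,0],4],[[0,0,0],[0,0,0],4]]'
python3 -c "
from h import *
to((.5718,.0105,.118),102)"
```

```text
time_s: 7.63
eef_pos: [0.5705, 0.0098, 0.1196]
eef_rot: [0.446, -0.444, -0.549, 0.55]
wrist_force: [-0.2, 0.1, -2.5]
opening: 0.638
pos [0.5705 0.0098 0.1196] yaw deg 101.94 ty [-3.2e-03  4.0e-04 -1.0e+00] open 0.638 F [-0.2  0.1 -2.5] t 7.63
rotvec [-0.0031 -0.0011  0.001 ]
shift cm in goal frame [ 0.04  0.16 -0.15]
shift cm now [ 0.04  0.16 -0.15]
```

```bash
python3 -m jog '[[[0,0.15,-0.1],[-0.003,0,0.001],4],[[0,0.15,0],[0,0,0],4],[[0,0,0],[0,0,0],4]]'
python3 -c "
from h import *
to((.5718,.0105,.115),102)"
```

```text
time_s: 7.88
eef_pos: [0.5715, 0.0101, 0.1161]
eef_rot: [-0.445, 0.445, 0.549, -0.549]
wrist_force: [0.3, -0.2, -1.4]
opening: 0.637
pos [0.5715 0.0101 0.1161] yaw deg 101.95 ty [-0.  0. -1.] open 0.637 F [ 0.3 -0.2 -1.4] t 7.88
rotvec [ 0.     -0.0009  0.    ]
shift cm in goal frame [ 0.03  0.11 -0.03]
shift cm now [ 0.03  0.11 -0.03]
```

```bash
python3 -m jog '[[[0,0.1,0],[0,0,0],4],[[0,0.06,0],[0,0,0],4],[[0,0,0],[0,0,0],4]]'
python3 -c "
from h import *
to((.5718,.0105,.115),102)"
```

```text
time_s: 8.13
eef_pos: [0.5724, 0.0101, 0.1154]
eef_rot: [-0.445, 0.446, 0.55, -0.549]
wrist_force: [1.1, 0.4, -2.3]
opening: 0.638
pos [0.5724 0.0101 0.1154] yaw deg 101.96 ty [ 2.e-03 -4.e-04 -1.e+00] open 0.638 F [ 1.1  0.4 -2.3] t 8.13
rotvec [ 0.0019 -0.0006 -0.0008]
shift cm in goal frame [0.05 0.04 0.05]
shift cm now [0.05 0.04 0.05]
```

Still no contact, since the force reads only the pot's weight (about -2). I'll lower in small steps.

```bash
for i in 1 2 3; do python3 -m jog '[[[0,0.07,0],[0,0,0],4],[[0,0,0],[0,0,0],4]]' | egrep 'pos|force'; done
```

```text
eef_pos: [0.5727, 0.01, 0.1152]
wrist_force: [0.1, -0.3, -1.7]
eef_pos: [0.5731, 0.01, 0.1149]
wrist_force: [-0.0, 0.0, -2.3]
eef_pos: [0.5733, 0.01, 0.1149]
wrist_force: [-0.0, 0.5, -1.4]
```

```bash
for i in 1 2 3; do python3 -m jog '[[[0,0.12,0.05],[0,0,0],4],[[0,0,0],[0,0,0],4]]' | egrep 'pos|force'; done
python3 -c "
from h import *
to((.5718,.0105,.115),102)"
```

```text
eef_pos: [0.5737, 0.01, 0.115]
wrist_force: [-0.5, 0.2, -0.3]
eef_pos: [0.5741, 0.0099, 0.1149]
wrist_force: [0.6, 0.2, -2.5]
eef_pos: [0.5745, 0.01, 0.1149]
wrist_force: [-0.8, -0.4, -2.5]
pos [0.5745 0.01   0.1149] yaw deg 101.97 ty [ 1.080e-02 -5.000e-04 -9.999e-01] open 0.638 F [-0.8 -0.4 -2.5] t 9.13
rotvec [ 0.0105 -0.0005 -0.0028]
shift cm in goal frame [ 0.11 -0.01  0.25]
shift cm now [ 0.11 -0.01  0.25]
```

```bash
python3 -m jog '[[[0,0,0.2],[0.01,0,-0.003],4],[[0,0,0],[0,0,0],4]]' | egrep 'pos|force|rot'
python3 -m jog '[[[0,0.25,0.05],[0.0,0,0],4]]' | egrep 'pos|force'
python3 -m jog '[[[0,0.0,0.0],[0.0,0,0],4]]' | egrep 'pos|force'
python3 -c "
from h import *
to((.5718,.0105,.115),102)
c=snap('side','d2');cv2.imwrite('pics/d2c.png',cv2.resize(c['frame'][130:250,180:340,::-1],None,fx=4,fy=4))"
```

```text
eef_pos: [0.5722, 0.0095, 0.1146]
eef_rot: [0.445, -0.445, -0.549, 0.549]
wrist_force: [-2.7, 0.2, 4.8]
eef_pos: [0.5723, 0.0095, 0.1145]
wrist_force: [-13.1, 3.3, 37.7]
eef_pos: [0.5725, 0.0095, 0.1153]
wrist_force: [-0.2, -0.4, -2.5]
pos [0.5725 0.0095 0.1153] yaw deg 101.98 ty [ 5.e-04  3.e-04 -1.e+00] open 0.636 F [-0.2 -0.4 -2.5] t 9.47
rotvec [ 0.0006 -0.0003  0.0002]
shift cm in goal frame [0.12 0.03 0.05]
shift cm now [0.12 0.03 0.05]
```

View pics/d2c.png

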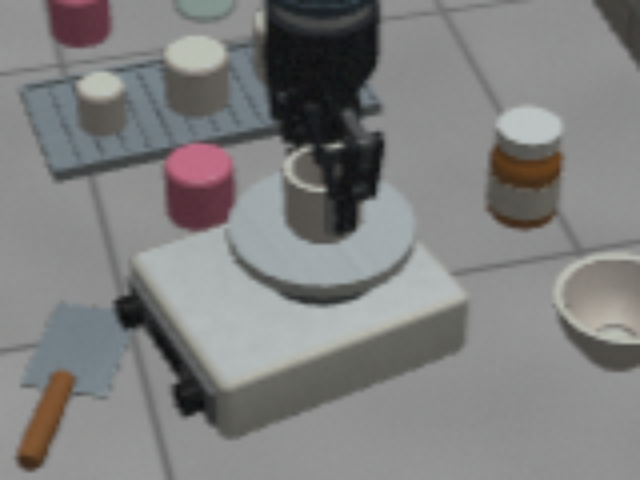

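The picture shows the crucible at the middle of the plate, and the force spike at TCP z = 0.1146 confirmed contact. The tool is upright, so I'll release.

```bash
python3 -m jog '[[[0,0.07,0],[0,0,0],4],[[0,0,0],[0,0,0],5.8],[[0,0,0],[0,0,0],6.4],[[0,0,0],[0,0,0],7.5],[[0,0,0],[0,0,0],8.54],[[0,0,0],[0,0,0],8.54],[[0,0,0],[0,0,0],8.54]]'
python3 -c "
from h import *
to((.5718,.0105,.115),102)"
```

```text
time_s: 10.1
eef_pos: [0.5718, 0.0091, 0.1125]
eef_rot: [0.446, -0.445, -0.549, 0.55]
wrist_force: [-1.1, -0.6, -0.1]
opening: 1.0
pos [0.5718 0.0091 0.1125] yaw deg 101.96 ty [-1.4e-03  2.0e-04 -1.0e+00] open 1.0 F [-1.1 -0.6 -0.1] t 10.1
rotvec [-0.0013 -0.0007  0.0005]
shift cm in goal frame [ 0.13 -0.25 -0.02]
shift cm now [ 0.13 -0.25 -0.02]
```

```bash
python3 -m jog '[[[0,-0.5,0],[0,0,0],8.54],[[0,-1,0],[0,0,0],8.54],[[0,-2,0],[0,0,0],8.54],[[0,-2,0],[0,0,0],8.54],[[0,-2,0],[0,0,0],8.54],[[0,-2,0],[0,0,0],8.54],[[0,-2,0],[0,0,0],8.54],[[0,-2,0],[0,0,0],8.54],[[0,-1.5,0],[0,0,0],8.54],[[0,-0.5,0],[0,0,0],8.54],[[0,0,0],[0,0,0],8.54],[[0,0,0],[0,0,0],8.54]]' | egrep 'pos|open'
python3 -c "
from h import *
c=snap('wrist','w4',1.2); circ(c,(.572,.01),(.15,.159),.04); circ(c,(.572,.01),(.1,.109),.085)
c=snap('side','d3');circ(c,(.572,.01),(.148,.16),.045);circ(c,(.572,.01),(.1,.109),.085)
c=snap('scene','s3');circ(c,(.572,.01),(.148,.16),.045);circ(c,(.572,.01),(.1,.109),.085)
to((.541,.3137,.17),102)"
```

```text
eef_pos: [0.5718, 0.0093, 0.2829]
opening: 1.0
circle [0.5726 0.0097] r 0.0275 853 z [0.1518 0.1549 0.1562]
circle [0.5715 0.0102] r 0.0669 6605 z [0.104  0.1052 0.1064]
circle [0.5727 0.0093] r 0.028 145 z [0.1489 0.1543 0.1577]
circle [0.5715 0.0105] r 0.0678 807 z [0.1025 0.1057 0.108 ]
circle [0.5749 0.0116] r 0.0274 117 z [0.1486 0.1531 0.1558]
circle [0.5741 0.0126] r 0.0669 789 z [0.1015 0.1041 0.1065]
pos [0.5711 0.0094 0.2813] yaw deg 101.97 ty [ 1.e-04 -1.e-04 -1.e+00] open 1.0 F [ 0.4  0.3 -1.1] t 11.25
rotvec [ 0.0001 -0.0005 -0.0001]
shift cm in goal frame [30.39 11.13 -3.38]
shift cm now [30.4  11.13 -3.36]
```

View pics/w4.png

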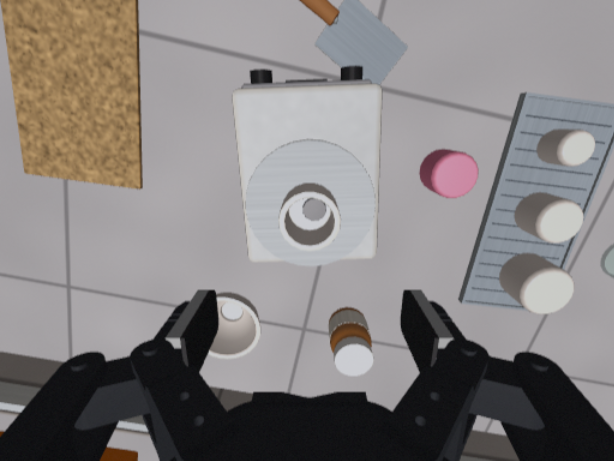

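The wrist view shows the crucible upright at the middle of the plate, rim at about (310, 218), with the tablet (315, 209) inside. All three cameras put it within about 1.5 mm of the plate's centre. On to the tray.

```bash
python3 -m jog '[[[1.5,0,-0.2],[0,0,0],8.54],[[2.9,0,-0.3],[0,0,0],8.54],[[3.2,0.5,-0.3],[0,0,0],8.54],[[3.2,0.5,-0.4],[0,0,0],8.54],[[3.2,0.5,-0.4],[0,0,0],8.54],[[3.2,1,-0.4],[0,0,0],8.54],[[3.2,1.5,-0.4],[0,0,0],8.54],[[3.2,1.5,-0.4],[0,0,0],8.54],[[3.2,1.5,-0.4],[0,0,0],8.54],[[2,1.5,-0.2],[0,0,0],8.54],[[1,1,0],[0,0,0],8.54],[[0,0,0],[0,0,0],8.54]]' | egrep 'pos|open'
python3 -c "
from h import *
to((.541,.3137,.17),102)"
```

```text
eef_pos: [0.5339, 0.3173, 0.1657]
opening: 1.0
pos [0.5339 0.3173 0.1657] yaw deg 101.6 ty [-0.0233 -0.0054 -0.9997] open 1.0 F [-1.2 -0.6 -0.1] t 12.25
rotvec [-0.0239 -0.0069 -0.0005]
shift cm in goal frame [-0.5  -0.43 -0.62]
shift cm now [-0.5  -0.44 -0.61]
```

```bash
python3 -m jog '[[[-0.4,0,-0.5],[-0.022,-0.007,0],8.54],[[0,0,0],[0,0,0],8.54],[[0,0,0],[0,0,0],8.54]]' | egrep 'pos|open'
python3 -c "
from h import *
c=snap('wrist','w5',1.2); x=circ(c,(.541,.3137),(.054,.062),.04);circ(c,(.4558,.299),(.046,.054),.04);circ(c,(.6299,.336),(.058,.068),.045)
to((*x,.018),102)"
```

```text
eef_pos: [0.5397, 0.3117, 0.1643]
opening: 1.003
circle [0.5393 0.3135] r 0.0269 2194 z [0.0558 0.0581 0.0593]
circle [0.4546 0.2993] r 0.0201 1560 z [0.0475 0.0501 0.0514]
circle [0.6284 0.3352] r 0.0328 2561 z [0.0601 0.063  0.0641]
pos [0.5401 0.3115 0.1645] yaw deg 102.02 ty [-0.0021 -0.003  -1.    ] open 1.0 F [ 1.1  0.1 -0.4] t 12.55
rotvec [-0.0027  0.0003 -0.0025]
shift cm in goal frame [ 0.21 14.65  0.03]
shift cm now [ 0.25 14.65 -0.  ]
```

View pics/w5.png

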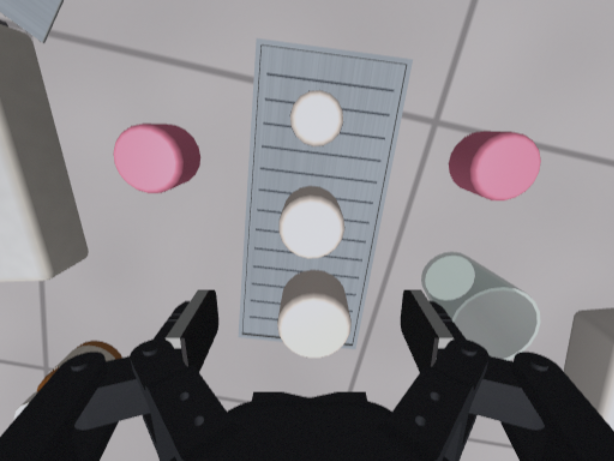

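The wrist view shows crucible_m at (311, 224), in the middle of the row between the narrower and wider ones. The two pink pots lie outside the jaws. Descending.

```bash
python3 -m jog '[[[0.2,2,0],[-0.002,0,-0.002],8.54],[[0,2,0],[0,0,0],8.54],[[0,2,0],[0,0,0],8.54],[[0,2,0],[0,0,0],8.54],[[0,2,0],[0,0,0],8.54],[[0,1.8,0],[0,0,0],8.54],[[0,0.8,0],[0,0,0],8.54],[[0,0,0],[0,0,0],8.54]]' | egrep 'pos|open'
python3 -c "
from h import *
to((.5393,.3135,.021),102)"
```

```text
eef_pos: [0.5528, 0.3062, 0.0466]
opening: 1.001
pos [0.5528 0.3062 0.0466] yaw deg 101.23 ty [ 0.021   0.005  -0.9998] open 1.001 F [ 0.1 -0.1  0.5] t 13.22
rotvec [ 0.0215 -0.0135  0.0007]
shift cm in goal frame [1.   2.56 1.17]
shift cm now [0.98 2.53 1.24]
```

```bash
python3 -m jog '[[[0.9,0,1.1],[0.021,-0.013,0],8.54],[[0,0,0],[0,0,0],8.54]]' | egrep 'pos|open|for'
python3 -c "
from h import *
to((.5393,.3135,.021),102)"
```

```text
eef_pos: [0.5408, 0.3122, 0.0481]
wrist_force: [-0.3, 0.5, -1.2]
opening: 0.998
pos [0.5408 0.3122 0.0481] yaw deg 101.88 ty [-1.e-04  9.e-04 -1.e+00] open 0.998 F [-0.3  0.5 -1.2] t 13.38
rotvec [ 0.0001 -0.002   0.0009]
shift cm in goal frame [0.16 2.71 0.12]
shift cm now [0.16 2.71 0.12]
```

```bash
python3 -m jog '[[[0.15,0.9,0.1],[0,-0.002,0],8.54],[[0,0.9,0],[0,0,0],8.54],[[0,0.6,0.1],[0,0,0],8.54],[[0,0,0],[0,0,0],8.54]]' | egrep 'pos|open|for'
python3 -c "
from h import *
to((.5393,.3135,.021),102)"
```

```text
eef_pos: [0.5408, 0.3151, 0.0266]
wrist_force: [0.1, 0.4, -0.2]
opening: 1.001
pos [0.5408 0.3151 0.0266] yaw deg 102.1 ty [ 0.007   0.0034 -1.    ] open 1.001 F [ 0.1  0.4 -0.2] t 13.72
rotvec [0.0076 0.0018 0.0018]
shift cm in goal frame [-0.13  0.56  0.18]
shift cm now [-0.13  0.56  0.18]
```

```bash
python3 -m jog '[[[-0.15,0.5,0.15],[0.0075,0.002,0.002],8.54],[[0,0.2,0],[0,0,0],7],[[0,0,0],[0,0,0],6.2],[[0,0,0],[0,0,0],6.2],[[0,0,0],[0,0,0],6.2]]' | egrep 'pos|open|for'
python3 -c "
from h import *
to((.5393,.3135,.021),102)"
```

```text
eef_pos: [0.5393, 0.3131, 0.0182]
wrist_force: [0.9, 0.2, 0.7]
opening: 0.726
pos [0.5393 0.3131 0.0182] yaw deg 101.99 ty [-0.0015 -0.001  -1.    ] open 0.726 F [0.9 0.2 0.7] t 14.13
rotvec [-0.0016 -0.0002 -0.0006]
shift cm in goal frame [ 0.03 -0.28 -0.01]
shift cm now [ 0.03 -0.28 -0.01]
```

```bash
python3 -m jog '[[[0,-0.15,0],[0,0,0],6.2],[[0,0,0],[0,0,0],4],[[0,0,0],[0,0,0],4],[[0,0,0],[0,0,0],4],[[0,0,0],[0,0,0],4],[[0,0,0],[0,0,0],4]]' | egrep 'pos|open|for'
python3 -c "
from h import *
to((.5393,.3135,.021),102)"
python3 -m jog '[[[0,-0.5,0],[0,0,0],4],[[0,-1,0],[0,0,0],4],[[0,-1.8,0],[0,0,0],4],[[0,-2.5,0],[0,0,0],4],[[0,-2.5,0],[0,0,0],4],[[0,-2.5,0],[0,0,0],4],[[0,-2.5,0],[0,0,0],4],[[0,-2.5,0],[0,0,0],4],[[0,-2.5,0],[0,0,0],4],[[0,-2.5,0],[0,0,0],4],[[0,-1.5,0],[0,0,0],4],[[0,-0.5,0],[0,0,0],4]]' | egrep 'pos|open|for'
python3 -c "
from h import *
to((.5726,.0097,.22),102)"
```

```text
eef_pos: [0.5401, 0.3134, 0.0213]
wrist_force: [0.1, 0.6, -0.9]
opening: 0.646
pos [0.5401 0.3134 0.0213] yaw deg 101.99 ty [ 2.e-04 -3.e-04 -1.e+00] open 0.646 F [ 0.1  0.6 -0.9] t 14.63
rotvec [ 0.0002 -0.0002 -0.0004]
shift cm in goal frame [0.02 0.03 0.08]
shift cm now [0.02 0.03 0.08]
eef_pos: [0.5372, 0.3125, 0.2651]
wrist_force: [0.3, 0.5, -0.6]
opening: 0.642
pos [0.5372 0.3125 0.2651] yaw deg 101.99 ty [-0.0035 -0.0016 -1.    ] open 0.642 F [ 0.3  0.5 -0.6] t 15.63
rotvec [-0.0038 -0.0002 -0.0009]
shift cm in goal frame [-30.35   4.51   2.83]
shift cm now [-30.35   4.55   2.81]
```

```bash
python3 -m jog '[[[-0.8,0,0.1],[-0.004,0,0],4],[[-1.6,0,0.2],[0,0,0],4],[[-2.4,0.1,0.2],[0,0,0],4],[[-3,0.2,0.3],[0,0,0],4],[[-3.2,0.2,0.3],[0,0,0],4],[[-3.2,0.2,0.3],[0,0,0],4],[[-3.2,0.2,0.3],[0,0,0],4],[[-3.2,0.2,0.3],[0,0,0],4],[[-3,0.2,0.3],[0,0,0],4],[[-2.4,0.2,0.3],[0,0,0],4],[[-1.6,0.2,0.2],[0,0,0],4],[[-0.8,0,0.1],[0,0,0],4]]' | egrep 'pos|open|for'
python3 -c "
from h import *
to((.5734,.0096,.22),102)"
```

```text
eef_pos: [0.5608, 0.0138, 0.2372]
wrist_force: [-0.3, 0.3, -1.4]
opening: 0.642
pos [0.5608 0.0138 0.2372] yaw deg 102.32 ty [-0.0115  0.     -0.9999] open 0.642 F [-0.3  0.3 -1.4] t 16.63
rotvec [-0.0113  0.0056  0.0025]
shift cm in goal frame [-0.68  1.72 -1.15]
shift cm now [-0.69  1.7  -1.16]
```

```bash
python3 -m jog '[[[-0.6,0.8,-1.1],[-0.011,0.005,0.002],4],[[0,0.5,0],[0,0,0],4],[[0,0,0],[0,0,0],4],[[0,0,0],[0,0,0],4]]' | egrep 'pos|open|for'
python3 -c "
from h import *
to((.5734,.0096,.19),102)
p=pose()[0]
for n in('wrist','scene','side'):
    c=snap(n,n+'6',1.2); x=circ(c,p[:2],(p[2]+.031,p[2]+.042),.034); print(x-p[:2])
    W=cloud(c)
"
```

```text
eef_pos: [0.5698, 0.0078, 0.2201]
wrist_force: [0.6, -0.4, -1.4]
opening: 0.641
pos [0.5698 0.0078 0.2201] yaw deg 101.8 ty [-0.0068  0.0014 -1.    ] open 0.641 F [ 0.6 -0.4 -1.4] t 16.97
rotvec [-0.0064 -0.0034  0.0028]
shift cm in goal frame [ 0.1   3.01 -0.39]
shift cm now [ 0.09  3.   -0.41]
circle [0.5685 0.0085] r 0.0291 9742 z [0.2534 0.2576 0.259 ]
[-0.00135272  0.00069291]
circle [0.5726 0.0077] r 0.0286 187 z [0.2519 0.256  0.259 ]
[ 0.00278674 -0.00013368]
circle [0.5691 0.0079] r 0.0289 136 z [0.2525 0.2582 0.2609]
[-6.77856970e-04  7.88316682e-05]
```

View pics/wrist6.png

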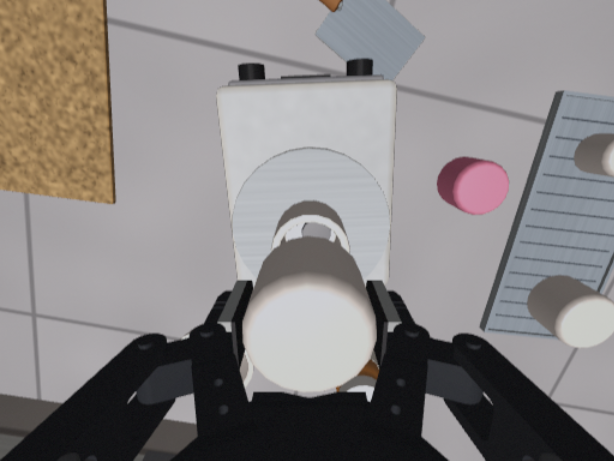

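The cover is held upright and mouth-down over the loaded pot, with its closed end at about (311, 327). Its offset from the TCP agrees with what I measured at the grasp. Lowering.

```bash
python3 -m jog '[[[0.1,0.8,-0.4],[-0.0064,-0.0034,0.0028],4],[[0,0.8,0],[0,0,0],4],[[0,0.6,0],[0,0,0],4],[[0,0,0],[0,0,0],4]]' | egrep 'for'
python3 -c "
from h import *
to((.5733,.0096,.172),102)
"
```

```text
wrist_force: [-0.1, 1.1, -1.9]
pos [0.5747 0.012  0.1981] yaw deg 102.24 ty [ 4.8e-03 -8.0e-04 -1.0e+00] open 0.637 F [-0.1  1.1 -1.9] t 17.45
rotvec [ 0.0046  0.0042 -0.0018]
shift cm in goal frame [-0.2   2.61  0.19]
shift cm now [-0.2   2.61  0.2 ]
```

```bash
python3 -m jog '[[[-0.2,0.7,0.2],[0.0046,0.0042,-0.0018],4],[[0,0.7,0],[0,0,0],4],[[0,0.4,0],[0,0,0],4],[[0,0,0],[0,0,0],4]]' | egrep 'for'
python3 -c "
from h import *
to((.5733,.0096,.172),102)
"
```

```text
wrist_force: [-0.2, 0.4, -0.4]
pos [0.5724 0.0097 0.1773] yaw deg 102.0 ty [-2.2e-03  3.0e-04 -1.0e+00] open 0.64 F [-0.2  0.4 -0.4] t 17.78
rotvec [-0.0021  0.      0.0008]
shift cm in goal frame [-0.03  0.53 -0.08]
shift cm now [-0.03  0.53 -0.08]
```

```bash
python3 -m jog '[[[0,0.4,-0.08],[-0.002,0,0],4],[[0,0,0],[0,0,0],4]]' | egrep 'for'
python3 -c "
from h import *
to((.5733,.0096,.172),102)
"
python3 -m jog '[[[0,0.15,0],[0,0,0],4],[[0,0,0],[0,0,0],4]]' | egrep 'for'
python3 -c "
from h import *
to((.5733,.0096,.1685),102)
c=snap('side','d7');s=snap('scene','s7')
A=cv2.resize(c['frame'][140:220,220:300],(400,500),interpolation=cv2.INTER_CUBIC);B=cv2.resize(s['frame'][140:230,220:300],(400,500),interpolation=cv2.INTER_CUBIC)
cv2.imwrite('pics/c7.png',np.hstack([A,B])[:,:,::-1])
"
```

```text
wrist_force: [-0.2, 0.2, -1.5]
pos [0.573  0.0098 0.1725] yaw deg 101.98 ty [-9.e-04  1.e-03 -1.e+00] open 0.643 F [-0.2  0.2 -1.5] t 17.95
rotvec [-0.0006 -0.0003  0.0011]
shift cm in goal frame [-0.02  0.05 -0.02]
shift cm now [-0.02  0.05 -0.02]
wrist_force: [-0.6, -0.4, -0.8]
pos [0.5732 0.0097 0.1709] yaw deg 101.97 ty [-6.e-04  1.e-03 -1.e+00] open 0.641 F [-0.6 -0.4 -0.8] t 18.12
rotvec [-0.0004 -0.0004  0.0011]
shift cm in goal frame [-0.01  0.24 -0.01]
shift cm now [-0.01  0.24 -0.01]
```

View pics/c7.png

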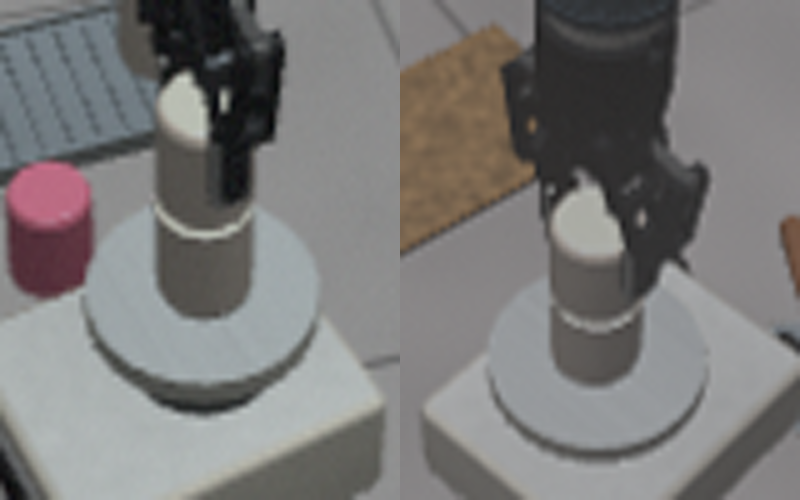

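Both crops show the cover in line with the lower pot, with a thin bright gap of about 2.5 mm left (side crop row 230, scene crop row 322). Lowering to contact.

```bash
python3 -m jog '[[[0,0.12,0],[0,0,0.001],4],[[0,0,0],[0,0,0],4]]' | egrep 'pos|for'
python3 -m jog '[[[0,0.1,0],[0,0,0],4]]' | egrep 'pos|for'
python3 -m jog '[[[0,0.1,0],[0,0,0],4]]' | egrep 'pos|for'
python3 -c "
from h import *
to((.5733,.0096,.1685),102)"
```

```text
eef_pos: [0.5739, 0.0096, 0.1707]
wrist_force: [-0.3, 0.2, -1.1]
eef_pos: [0.5742, 0.0095, 0.1701]
wrist_force: [0.2, -0.6, -1.4]
eef_pos: [0.5743, 0.0095, 0.1691]
wrist_force: [0.3, 1.0, -0.9]
pos [0.5743 0.0095 0.1691] yaw deg 101.98 ty [ 2.6e-03 -7.0e-04 -1.0e+00] open 0.647 F [ 0.3  1.  -0.9] t 18.55
rotvec [ 0.0024 -0.0004 -0.0012]
shift cm in goal frame [0.03 0.06 0.09]
shift cm now [0.03 0.06 0.09]
```

```bash
python3 -m jog '[[[0,0.06,0.1],[0.0024,0,-0.001],4]]' | egrep 'pos|for'
python3 -m jog '[[[0,0.06,0],[0,0,0],4]]' | egrep 'pos|for'
python3 -c "
from h import *
to((.5733,.0096,.1685),102)"
```

```text
eef_pos: [0.5733, 0.0094, 0.1685]
wrist_force: [0.4, -0.3, -0.9]
eef_pos: [0.5732, 0.0093, 0.1678]
wrist_force: [-0.5, 0.1, -1.1]
pos [0.5732 0.0093 0.1678] yaw deg 101.99 ty [-2.e-04 -2.e-04 -1.e+00] open 0.644 F [-0.5  0.1 -1.1] t 18.72
rotvec [-0.0002 -0.0002 -0.0002]
shift cm in goal frame [ 0.02 -0.07 -0.02]
shift cm now [ 0.02 -0.07 -0.02]
```

Very well aligned, and still no contact force. I'll keep going in small steps.

```bash
for i in 1 2 3; do python3 -m jog '[[[0.01,0.06,0],[0,0,0],4]]' | egrep 'pos|for'; done
python3 -c "
from h import *
to((.5733,.0096,.1685),102)
c=snap('side','d8');s=snap('scene','s8')
A=cv2.resize(c['frame'][140:220,220:300],(400,500),interpolation=cv2.INTER_CUBIC);B=cv2.resize(s['frame'][140:230,220:300],(400,500),interpolation=cv2.INTER_CUBIC)
cv2.imwrite('pics/c8.png',np.hstack([A,B])[:,:,::-1])"
```

```text
eef_pos: [0.5733, 0.0094, 0.1676]
wrist_force: [-2.1, 0.1, 5.1]
eef_pos: [0.5735, 0.0094, 0.1676]
wrist_force: [-3.1, -0.7, 5.8]
eef_pos: [0.5735, 0.0094, 0.1676]
wrist_force: [-2.5, -0.6, 5.3]
pos [0.5735 0.0094 0.1676] yaw deg 101.99 ty [ 8.e-04 -8.e-04 -1.e+00] open 0.644 F [-2.5 -0.6  5.3] t 18.97
rotvec [ 0.0006 -0.0002 -0.001 ]
shift cm in goal frame [ 0.03 -0.09  0.02]
shift cm now [ 0.03 -0.09  0.02]
```

View pics/c8.png

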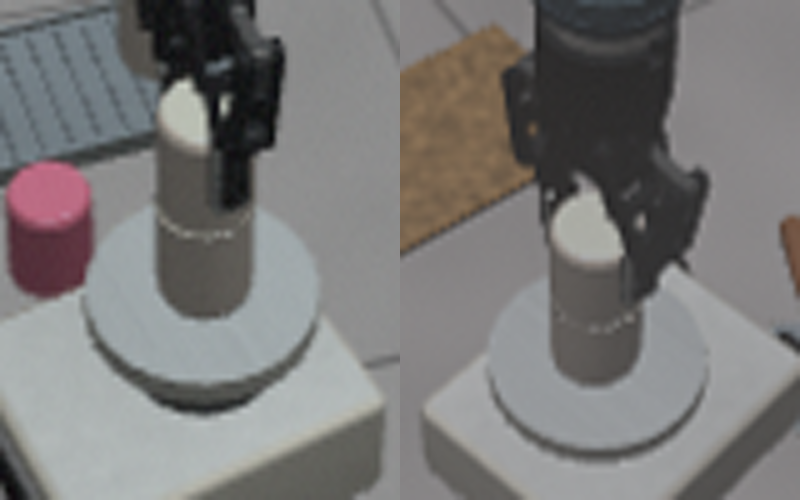

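The force of +5 N shows rim-on-rim contact, the seam is closed and even, and the outlines line up in both views. Releasing.

```bash
python3 -m jog '[[[0,0,0],[0,0,0],5.7],[[0,0,0],[0,0,0],6],[[0,0,0],[0,0,0],6.4],[[0,0,0],[0,0,0],7.2],[[0,0,0],[0,0,0],8],[[0,0,0],[0,0,0],8.54],[[0,0,0],[0,0,0],8.54],[[0,0,0],[0,0,0],8.54]]' | egrep 'pos|for|open'
python3 -c "
from h import *
to((.5733,.0096,.1685),102)"
```

```text
eef_pos: [0.5738, 0.0095, 0.1667]
wrist_force: [-0.6, -0.1, 0.1]
opening: 1.003
pos [0.5738 0.0095 0.1667] yaw deg 101.99 ty [ 1.5e-03 -6.0e-04 -1.0e+00] open 1.003 F [-0.6 -0.1  0.1] t 19.73
rotvec [ 0.0014 -0.0002 -0.0009]
shift cm in goal frame [ 0.02 -0.18  0.05]
shift cm now [ 0.02 -0.18  0.04]
```

```bash
python3 -m jog '[[[0,-0.5,0],[0,0,0],8.54],[[0,-1,0],[0,0,0],8.54],[[0,-1.5,0],[0,0,0],8.54],[[0,-2,0],[0,0,0],8.54],[[0,-2,0],[0,0,0],8.54],[[0,-2,0],[0,0,0],8.54],[[0,-2,0],[0,0,0],8.54],[[0,-1.5,0],[0,0,0],8.54],[[0,-1,0],[0,0,0],8.54],[[0,0,0],[0,0,0],8.54],[[0,0,0],[0,0,0],8.54],[[0,0,0],[0,0,0],8.54]]' | egrep 'pos|for|open'
python3 -c "
from h import *
c=snap('side','d9');s=snap('scene','s9')
for k in(c,s):
    circ(k,(.573,.0105),(.198,.21),.045); circ(k,(.573,.0105),(.115,.195),.045); circ(k,(.573,.0105),(.112,.15),.04);circ(k,(.573,.0105),(.16,.2),.04)
w=snap('wrist','w9');circ(w,(.573,.01),(.2,.21),.04)
A=cv2.resize(c['frame'][140:220,220:300],(400,500),interpolation=cv2.INTER_CUBIC);B=cv2.resize(s['frame'][140:230,220:300],(400,500),interpolation=cv2.INTER_CUBIC)
cv2.imwrite('pics/c9.png',np.hstack([A,B])[:,:,::-1])"
```

```text
eef_pos: [0.5733, 0.0097, 0.3154]
wrist_force: [0.6, -0.8, -0.8]
opening: 1.001
circle [0.5731 0.0088] r 0.0268 216 z [0.2003 0.2054 0.2077]
circle [0.572  0.0051] r 0.0267 452 z [0.1187 0.1556 0.1915]
circle [0.5719 0.0064] r 0.0268 200 z [0.1153 0.1314 0.1482]
circle [0.5723 0.0053] r 0.0264 234 z [0.1617 0.1811 0.1974]
circle [0.5766 0.0127] r 0.0268 215 z [0.1992 0.2036 0.2059]
circle [0.5761 0.0132] r 0.0276 353 z [0.1198 0.1564 0.1925]
circle [0.5754 0.0132] r 0.0274 163 z [0.114  0.1302 0.1483]
circle [0.5769 0.0131] r 0.0273 192 z [0.1623 0.1825 0.1992]
circle [0.5732 0.0098] r 0.0271 2189 z [0.202  0.205  0.2062]
```

View pics/c9.png

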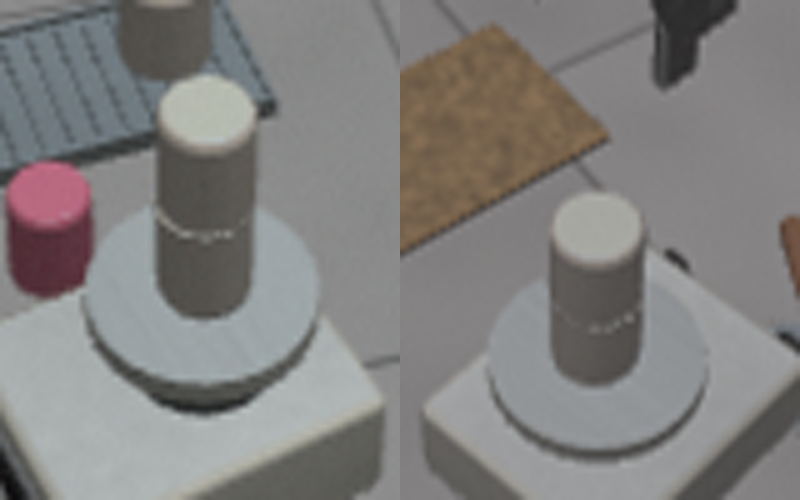

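The two pots stand stacked and upright. The wrist camera puts the cover 0.6 mm from where the lower pot was, and the top at z = 0.205. The gripper is well clear, so I'll hand in.

```bash
python3 -c "
from h import *
W=load('s9')
circ(W,(.516,.176),(.045,.054),.04);circ(W,(.458,.301),(.045,.054),.04);circ(W,(.6325,.3365),(.058,.068),.045)
print(ctrl.get_obs()['time_s']); print(ctrl.hand_in())"
```

```text
circle [0.516  0.1756] r 0.0265 212 z [0.0455 0.0488 0.0514]
circle [0.4579 0.3017] r 0.0192 130 z [0.0458 0.0484 0.0509]
circle [0.6326 0.3367] r 0.0327 466 z [0.0591 0.0619 0.0645]
20.8833
the job is handed in; nothing more can be done
None
```

I stood the crucible with the tablet on the middle of the central hotplate's plate, then set crucible_m mouth-down on it rim on rim. I handed the job in at 20.9 s; no verdict is reported.

**Checks at the end:**
- **Plate position:** the lower pot stands within about 1.5 mm of the plate's centre by all three cameras. The tablet was seen inside it after placing, before the cover went on.
- **Stack:** the top is at z = 0.205 m, as expected for two 50 mm pots on the plate, with the seam closed and the stack steady after release.
- **Alignment of the rims:** the cameras disagree a little on the offset. The wrist camera gives 0.6 mm, the scene camera about 1.5 mm, and the side camera about 0.4 mm in x and 1.1 mm in y.
- **Other things:** the narrow and wide crucibles and the nearer pink pot measured unmoved. I did not re-measure the other bystanders or the second pink pot.

**Not quite clean:** setting the first crucible down gave a brief push of about 40 N at the wrist, well under the 120 N limit. On the way down to crucible_m the gripper drifted 13 mm sideways, with no contact force, and I corrected it before gripping.

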